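# Rake stray stoppers out from under the draining rack

### The arm

A 7-joint arm with a two-finger parallel gripper is mounted at the origin on a cart in front of the work surface, level with it; the furniture and walls round the work are solid. World frame = base frame: x ahead of the robot, y to its left, z up, the work surface at z = 0. Lengths are in m, angles in rad, forces in N, time in s.
With the tool pointing down it reaches from about 0.4 to 0.9 m from the base axis. Payload 5.6 kg.
Tool frame: the origin (TCP) lies midway between the tips of the shut fingers; the grasp point (between the pads) lies 19 mm behind it; y points along the fingers, z is the direction in which the jaws open and shut, and the axes are right-handed (so a half turn about y gives the same grasp; the last joint's range is limited). The gripper opens to 92 mm and grips with 3 to 60 N. Pads are 20 mm wide; open, the fingers measure 128 mm over their backs; the gripper's body (75 mm by 189 mm) begins 69 mm behind the grasp point.
Start: joints at [1.306, 0.468, -0.012, 1.603, 0.006, 1.071, -0.056], TCP at [0.143, -0.634, 0.179] pointing down, gripper open.
Joint ranges: [-2.53, 2.53], [-0.31, 2.02], [-1.57, 1.55], [0.28, 2.44], [-1.29, 4.43], [0.15, 1.84], [-2.92, 2.92]. Speed limits (rad/s): [2.57, 2.57, 3.14, 3.14, 3.14, 3.14, 3.14].

### API

Orientations are given as a 3x3 rotation matrix whose columns are the frame's x, y, z axes.
In Python, from station import env, effector, solver, viewer, workorder, search_frame, tip_of gives the robot as it stands. Calls block until the motion is done:
- env.reach(position, orientation): joint-space move of the TCP to a pose.
- env.movel(position, frame=None, rate=0.15): straight line of the TCP; frame=None keeps the orientation; rate is the mean speed in m/s.
- env.goto_joints(angles): joint-space move.
- effector.release() and effector.grasp(squeeze=None): open the fingers fully, or close them until they stop; squeeze is the grip in N (None keeps the last).
- env.pause(seconds).
- solver.inverse_kinematics(position, orientation): joint angles nearest the present ones, or None.
- env.sense(): the state.
- viewer.read_camera(name): name is "scene" or "top"; returns (picture, depth): 480x640x3 uint8, red, green, blue; 480x640 float32, m along the optical axis (not along the pixel's ray), 0 where there is no reading.
- viewer.camera_info(name): a dict with "intrinsics" (3x3 intrinsics, pixels), "eye" and "rotation" of the camera in the world. Camera axes: x right, y up, looking along -z (the intrinsics and any distortion apply to the point x, -y, -z); pixel columns grow to the right and rows downward; lengths in m; the calibration is good to about 2 mm. A picture is of the moment at which its call begins. camera_info takes no time and is no camera call.
A pose or a line that the arm cannot do raises env.PlanningError and nothing moves.
- workorder.finish_job(): hands the job in, once; it reports no verdict.
Trained networks look in the newest picture that a camera, given by its name, has taken for a name from the list of things; names that differ only in an ending like _2 or _b are one class to them, and where a whole thing is asked for, a point or a joint stands for the part that bears it (a point fixed in the world has none). Each returns a list of dicts, best first, with "score" (0 to 1); they miss things now and then, are a little off and sometimes report something else, mostly with a low value. They report only what shows in the picture. A call takes as long as a camera call.
- search_frame(camera, name): "at" ([x, y, z] in m, in world coordinates, good to about 4 mm: the middle of the surface that is visible of it).
- tip_of(camera, name): "at" ([x, y, z] in m, in world coordinates, good to about 4 mm: a listed point, or the origin of a listed thing).
The state is a dict: "t": time; "joint_positions": joint angles; "joint_velocities": joint speeds; "tau": joint torques, N m; "ee_pos": TCP position; "tcp_rot": TCP orientation; "wrist_force": force on the tool from outside, world axes, zero at the start; "moment": the same for the moment, N m; "gripper_width": finger opening in m.
Only numpy, scipy, OpenCV 4.12 (cv2) and the standard library are available. Lean on these libraries where they do the work, as an engineer would, in place of code of your own. Each camera call takes 0.05 s, during which the arm holds its last target.

### The job

Two rubber stoppers have ended up under the low draining rack. Take the long-handled scoop by its wooden grip, reach its head in under the rack over and behind both stoppers without bumping the rack, and draw them out onto the open table in front of it; do not touch the stoppers with the gripper. Finish with the scoop set down flat on the table, its head out from under the rack too.

Things in the scene. Friction and masses are not known exactly. Their poses are not given: they have to be found in the camera images.
- scoop_grip (a point): Centre of the loose drag scoop's wooden grip (0.25 kg in all), a bar 20 mm wide (x), 95 long (y), 26 high, centred 42 mm above the scoop's underside. Lying flat the scoop stands level on its head and a foot under the grip's rear end. z up; -y runs along the 12 mm rod to the head, 260 mm away. Balances 17 mm headward. Rod clears the table by 36 mm; scoop's top at 55 mm.
- scoop_head (a point): Middle of the inner face of the far wall of the scoop's head, at its underside; axes as scoop_grip, 260 mm along -y and 42 mm below it. The head is a metal U without floor or top, 36 mm high: far wall and two side walls running 70 mm back towards the grip (+y); 110 mm wide inside, walls 3 mm, open towards the grip: it is set down over things and draws them.
- rack_mouth (a point): Middle of the open front edge of the low wooden slatted draining rack (fixed), at table height. y points straight out of the mouth (roughly to the robot's left), x along the edge, z up. 310 mm long (x), 180 mm deep (to -y); underside 110, top 120 mm above the table; end frames 14 mm thick, open 282 mm between. Dishes and a syringe lie on it, up to 15 mm above its top.
- stopper_1_center (a point): brown rubber stopper, a plain slightly tapered plug 22 mm across and 20 mm high, standing under the rack; this point is its centre, 10 mm above the table. At the start it is 45 to 105 mm inside the rack's open front edge. The two stand 35 to 55 mm apart along the rack's x, midway point within 35 mm of the mouth's middle.
- stopper_2_center (a point): brown rubber stopper, a plain slightly tapered plug 22 mm across and 20 mm high, standing under the rack; this point is its centre, 10 mm above the table. At the start it is 45 to 105 mm inside the rack's open front edge. (The room: a thin upright partition stands at the robot's right, across x 0.31 to 0.37 m at y below -0.53 m; keep the arm clear of it.)

How it is judged:
By the outcome, as a careful person would: the job done as asked, in the order asked, and still so for the second after the job is handed in, with the robot touching nothing.
It also fails if it takes over 51 s, if anything falls off the work surface, if the arm or the gripper's body presses on something with over 40 N, if the wrist force passes 120 N, or if a joint passes its speed limit or range.

## Working session

There is one attempt and no reset: what is moved stays moved. The work goes in short steps, each a Python script; the robot and the scene stay as the last script left them, time stands still between calls to the robot, and variables do not carry over. Pictures are saved under pics/ and viewed, and the job is handed in when it is done.

```bash
ls; mkdir -p pics; python3 - <<'E'
from station import env, effector, solver, viewer, workorder, search_frame, tip_of
import cv2,numpy as np
for c in ["scene","top"]:
    p,d=viewer.read_camera(c); cv2.imwrite(f"pics/{c}0.png",p[:,:,::-1])
    i=viewer.camera_info(c); print(c,i)
    for n in ["scoop_grip","scoop_head","rack_mouth","stopper_1_center"]:
        print(n,[(np.round(r["at"],3),round(r["score"],2)) for r in tip_of(c,n)][:4])
    print('s',[(np.round(r["at"],3),round(r["score"],2)) for r in search_frame(c,"stopper_1_center")][:4])
s=env.sense();print(s["t"],s["tcp_rot"],s["ee_pos"])
E
```

```text
pics
scene {'intrinsics': array([[612.65374591,   0.        , 319.55616735],
       [  0.        , 612.65374591, 244.44730285],
       [  0.        ,   0.        ,   1.        ]]), 'eye': array([-0.08081286,  0.72289953,  0.74779247]), 'rotation': array([[-0.76511922,  0.3534029 , -0.53823691],
       [-0.64347038, -0.44979303,  0.61938041],
       [-0.02320438,  0.82023937,  0.57154959]])}
scoop_grip [(array([0.521, 0.279, 0.041]), 0.73)]
scoop_head [(array([ 0.597,  0.032, -0.002]), 0.72)]
rack_mouth []
stopper_1_center [(array([ 0.552, -0.288,  0.011]), 0.41)]
s []
top {'intrinsics': array([[455.90852885,   0.        , 322.45101918],
       [  0.        , 455.90852885, 238.93986612],
       [  0.        ,   0.        ,   1.        ]]), 'eye': array([0.38384237, 0.00740057, 0.98429663]), 'rotation': array([[ 0.01065433,  0.98446898, -0.17523501],
       [-0.99991092,  0.00908003, -0.00978328],
       [-0.0080402 ,  0.17532363,  0.98447802]])}
scoop_grip [(array([0.516, 0.277, 0.042]), 0.73)]
scoop_head [(array([ 0.593,  0.03 , -0.003]), 0.71)]
rack_mouth []
stopper_1_center []
s []
0.6 [[-9.75519122e-01 -4.77894271e-06  2.19914624e-01]
 [-2.19914624e-01 -5.70768463e-05 -9.75519121e-01]
 [ 1.72139832e-05 -9.99999998e-01  5.46285957e-05]] [ 0.14296481 -0.63408807  0.17930188]
```

View pics/scene0.png

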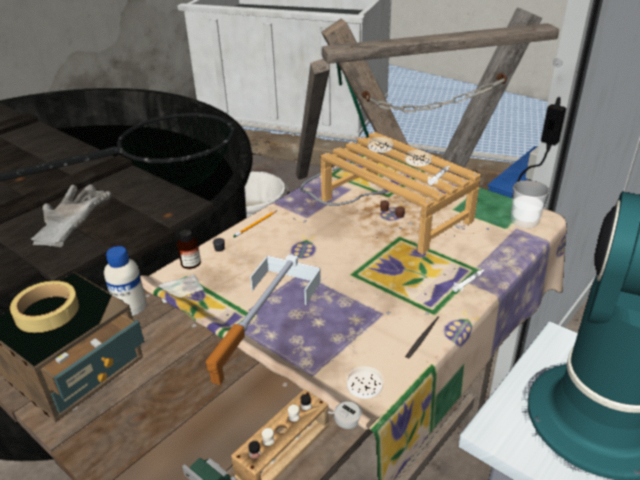

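View pics/top0.png

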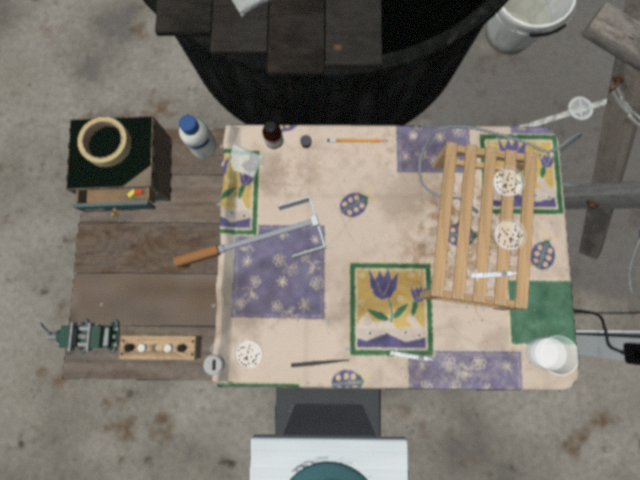

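```bash
python3 - <<'E'
import cv2
a=cv2.imread("pics/scene0.png"); b=cv2.imread("pics/top0.png")
cv2.imwrite("pics/c1.png",cv2.resize(a[125:265,300:500],None,fx=4,fy=4,interpolation=cv2.INTER_CUBIC))
cv2.imwrite("pics/c2.png",cv2.resize(b[130:320,405:565],None,fx=3,fy=3,interpolation=cv2.INTER_CUBIC))
E
```

```text
(no output)
```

View pics/c1.png

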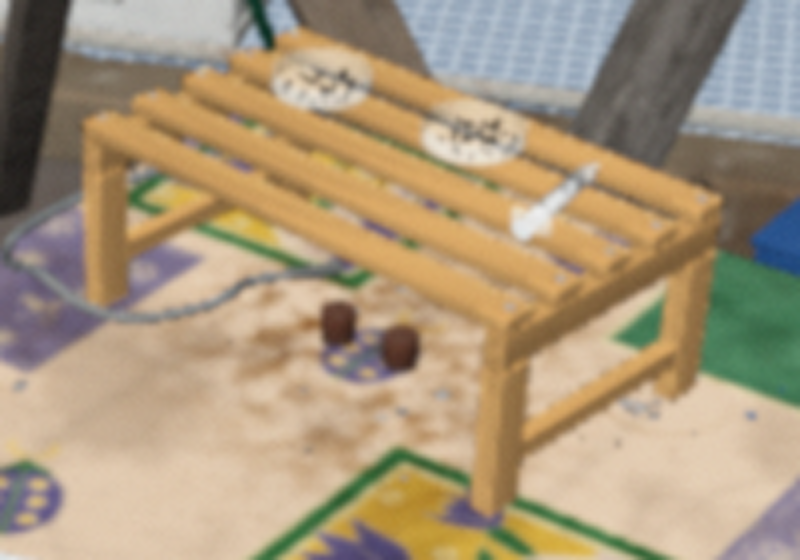

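View pics/c2.png

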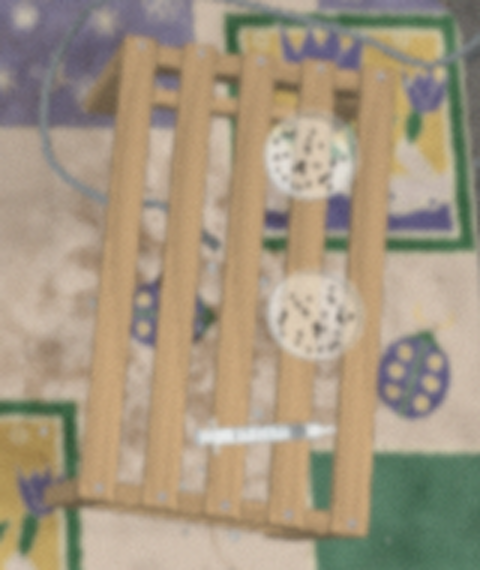

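```bash
cat > h.py <<'E'
from station import env, effector, solver, viewer, workorder, search_frame, tip_of
import cv2,numpy as np
np.set_printoptions(precision=4,suppress=True)
def ray(c,u,v):
    i=viewer.camera_info(c);K=i["intrinsics"];d=np.array([(u-K[0,2])/K[0,0],-(v-K[1,2])/K[1,1],-1.])
    return i["eye"],i["rotation"]@d
def atz(c,u,v,z):
    e,d=ray(c,u,v);return e+d*(z-e[2])/d[2]
def proj(c,p):
    i=viewer.camera_info(c);q=i["rotation"].T@(np.asarray(p)-i["eye"]);K=i["intrinsics"]
    return np.array([K[0,0]*q[0]/-q[2]+K[0,2],K[1,1]*-q[1]/-q[2]+K[1,2]])
E
python3 - <<'E'
from h import *
C=[atz("top",u,v,.12) for u,v in [(447,142.7),(431.7,295.3),(536.7,154),(527.3,308.3)]]
print(np.array(C)); A,B,D,F=C
print([np.linalg.norm(x) for x in (A-B,D-F,A-D,B-F)])
print("scene corners", atz("scene",300+85/4,125+120/4,.12),atz("scene",300+505/4,125+325/4,.12), atz("scene",300+720/4,125+198/4,.12))
print("feet",atz("scene",300+88/4,125+303/4,0),atz("scene",300+108/4,125+310/4,0),atz("scene",300+490/4,125+517/4,0),atz("scene",300+472/4,125+505/4,0))
S=[atz("scene",300+a/4,125+b/4,.01) for a,b in [(339,324),(401,348)]];print("stop",S)
x=(B-A);x/=np.linalg.norm(x)
for s in S: print((s-A)@x, np.linalg.norm(np.cross(s-A,x)[2]))
p,d=viewer.read_camera("top")
e,r=ray("top",0,0)
for u,v in [(442,200),(437,270),(530,200),(445,150)]:
    e,r=ray("top",u,v); print(u,v,e+r*d[v,u])
p,d=viewer.read_camera("scene")
for u,v in [(385,206),(400,212)]:
    e,r=ray("scene",u,v); print(u,v,e+r*d[v,u])
for n in ["rack_mouth","stopper_1_center"]: print(n,tip_of("scene",n))
E
```

```text
[[ 0.7351 -0.2306  0.12  ]
 [ 0.4319 -0.1906  0.12  ]
 [ 0.7128 -0.4072  0.12  ]
 [ 0.4096 -0.3681  0.12  ]]
[np.float64(0.30580095169997734), np.float64(0.3056640693389148), np.float64(0.17807299094324527), np.float64(0.17889698943682497)]
scene corners [ 0.7357 -0.2313  0.12  ] [ 0.4304 -0.1862  0.12  ] [ 0.4098 -0.3657  0.12  ]
feet [ 0.7358 -0.2302  0.    ] [ 0.7213 -0.2313  0.    ] [ 0.4325 -0.1923  0.    ] [ 0.4456 -0.1956  0.    ]
stop [array([ 0.5955, -0.2882,  0.01  ]), array([ 0.5528, -0.2882,  0.01  ])]
0.13089417525036756 0.07533829632782754
0.17318762149597788 0.08099855495219736
442 200 [ 0.6177 -0.2171  0.1175]
437 270 [ 0.4802 -0.203   0.1166]
530 200 [ 0.6191 -0.3886  0.1177]
445 150 [ 0.7232 -0.2284  0.1111]
385 206 [ 0.5893 -0.2799  0.0162]
400 212 [ 0.548  -0.2795  0.0161]
rack_mouth []
stopper_1_center [{'at': [0.5484, -0.2873, 0.0133], 'score': 0.63}]
```

```bash
cat >> h.py <<'E'
def R(th,s=1):
    z=s*np.array([np.cos(th),np.sin(th),0]);y=np.array([0,0,-1.]);return np.column_stack([np.cross(y,z),y,z])
G=np.array([.5185,.278]);H=np.array([.595,.031])
ay=(G-H)/np.linalg.norm(G-H); TH=np.arctan2(-ay[0],ay[1])
E
python3 - <<'E'
from h import *
print(TH,np.degrees(TH))
for p in [(G[0]-.017*ay[0],G[1]-.017*ay[1],.15),(.62,.06,.12),(.6,-.08,.07)]:
    for s in (1,-1):
        for th in (TH,-.128): print(p,s,th,solver.inverse_kinematics(np.array(p),R(th,s)))
print(env.sense()["tcp_rot"])
try:
    env.movel([.095,-.42,.32],rate=.25)
except env.PlanningError as e: print(e)
s=env.sense();print(s["t"],s["ee_pos"],s["joint_positions"])
E
```

```text
0.3003470955325237 17.20862096302615
(np.float64(0.5235294802919713), np.float64(0.2617610244167721), 0.15) 1 0.3003470955325237 [ 0.1421  0.5717 -0.9027  1.7506  0.5055  1.0699 -0.6346]
(np.float64(0.5235294802919713), np.float64(0.2617610244167721), 0.15) 1 -0.128 [ 0.1288  0.5625 -0.8813  1.7514  0.4901  1.0636 -1.0509]
(np.float64(0.5235294802919713), np.float64(0.2617610244167721), 0.15) -1 0.3003470955325237 [ 0.3407  0.8335 -1.324   1.7403  0.8488  1.2748  2.2505]
(np.float64(0.5235294802919713), np.float64(0.2617610244167721), 0.15) -1 -0.128 [ 0.3407  0.8335 -1.324   1.7403  0.8488  1.2748  1.8222]
(0.62, 0.06, 0.12) 1 0.3003470955325237 [ 0.3693  0.61   -0.7274  1.6876  0.4624  1.0234 -0.2146]
(0.62, 0.06, 0.12) 1 -0.128 [ 0.3752  0.6133 -0.7366  1.6872  0.4692  1.0258 -0.648 ]
(0.62, 0.06, 0.12) -1 0.3003470955325237 [-0.9766  0.9126  1.3411  1.7772 -0.9407  1.2644 -2.22  ]
(0.62, 0.06, 0.12) -1 -0.128 [ 0.658   0.9539 -1.33    1.6705  0.9586  1.3169  2.1588]
(0.6, -0.08, 0.07) 1 0.3003470955325237 [ 0.5808  0.6394 -0.689   1.7659  0.4979  0.918  -0.0218]
(0.6, -0.08, 0.07) 1 -0.128 [ 0.5382  0.6189 -0.626   1.7687  0.4486  0.9007 -0.4125]
(0.6, -0.08, 0.07) -1 0.3003470955325237 [ 0.1176  0.5228 -0.053   1.7982  0.0361  0.8216 -2.7942]
(0.6, -0.08, 0.07) -1 -0.128 [-0.7598  0.9899  1.3378  1.8536 -1.0439  1.2254 -2.3397]
[[-0.9755 -0.0001  0.2199]
 [-0.2199 -0.     -0.9755]
 [ 0.0001 -1.      0.    ]]
1.9917 [ 0.095  -0.4203  0.3194] [ 1.3121 -0.0378 -0.0401  1.9132 -0.0015  1.2669 -0.0766]
```

```bash
python3 - <<'E'
from h import *
q=env.sense()["joint_positions"].copy(); q[0]=-.45;q[2]=0;q[6]=-.6
env.goto_joints(q)
s=env.sense();print(s["t"],s["ee_pos"])
g=G-.017*ay
print(solver.inverse_kinematics(np.array([*g,.15]),R(TH)))
env.reach(np.array([*g,.15]),R(TH))
s=env.sense();print(s["t"],s["ee_pos"],s["joint_positions"])
env.movel(np.array([*g,.021]),rate=.12)
effector.grasp(40)
s=env.sense();print(s["t"],s["ee_pos"],s["gripper_width"],s["wrist_force"])
env.movel(np.array([*g,.066]),rate=.1)
s=env.sense();print(s["t"],s["ee_pos"],s["gripper_width"],s["wrist_force"],s["moment"],s["joint_positions"])
for c in ["scene","top"]:
    p,d=viewer.read_camera(c); cv2.imwrite(f"pics/{c}1.png",p[:,:,::-1])
    for n in ["scoop_grip","scoop_head"]:
        print(n,[(np.round(r["at"],4),round(r["score"],2)) for r in tip_of(c,n)][:4])
E
```

```text
4.325 [0.4026 0.1569 0.3193]
[-0.5086  0.3911 -0.0156  1.7934  0.0073  0.9571 -0.2268]
5.25 [0.524  0.2612 0.151 ] [-0.5079  0.3897 -0.0151  1.793   0.0073  0.9579 -0.2273]
7.825 [0.5235 0.2618 0.021 ] 0.0003289886630740696 [-0.114  -0.003   0.0702]
8.425 [0.5234 0.2617 0.066 ] 0.0006749852667304907 [ 0.2269 -0.95    0.2247] [-0.087  -0.136  -0.0416] [-0.5084  0.4979 -0.0159  1.8528  0.0107  0.791  -0.2296]
scoop_grip [(array([0.5198, 0.279 , 0.0407]), 0.87)]
scoop_head [(array([ 0.5965,  0.0289, -0.0016]), 0.94)]
scoop_grip [(array([0.5148, 0.2814, 0.0436]), 0.95)]
scoop_head [(array([ 0.5955,  0.0347, -0.0038]), 0.77)]
```

View pics/scene1.png

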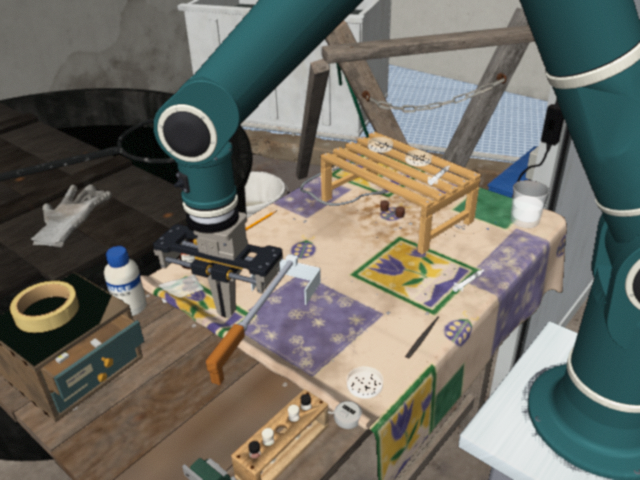

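View pics/top1.png

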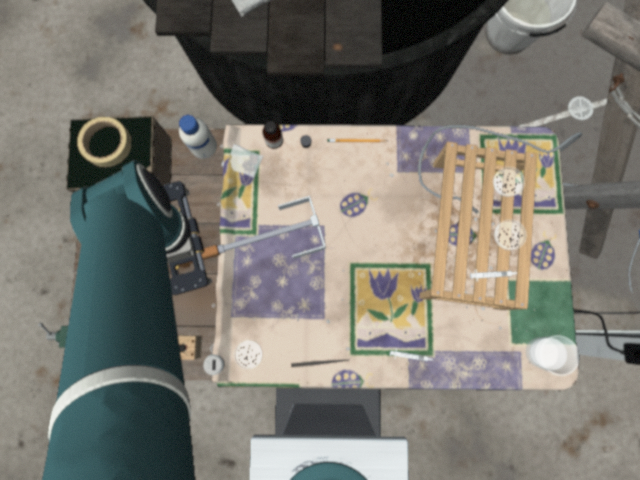

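```bash
python3 - <<'E'
from h import *
s=env.sense();print(s["ee_pos"],s["tcp_rot"],TH)
for c in("scene","top"):
  print(c,proj(c,s["ee_pos"]),proj(c,[*G,.042]),proj(c,[*H,0]),proj(c,[*G,.055]))
a=cv2.imread("pics/scene1.png");cv2.imwrite("pics/c3.png",cv2.resize(a[200:400,140:340],None,fx=3,fy=3,interpolation=2))
b=cv2.imread("pics/top0.png");cv2.imwrite("pics/c4.png",cv2.resize(b[180:280,160:340],None,fx=4,fy=4,interpolation=2))
p,d=viewer.read_camera("top")
for u,v in[(183,262),(195,257),(210,252),(250,240),(290,229)]:
    dd=d[v,u];e,r=ray("top",u,v);print(u,v,e+r*dd)
p,d=viewer.read_camera("scene")
for u,v in[(217,360),(225,350),(235,335),(265,294)]:
    dd=d[v,u];e,r=ray("scene",u,v);print(u,v,e+r*dd)
E
```

```text
[0.5232 0.2616 0.0654] [[ 0.2958 -0.001   0.9552]
 [-0.9552 -0.0005  0.2958]
 [ 0.0002 -1.     -0.0011]] 0.3003470955325237
scene [228.0799 329.3938] [224.1963 346.6086] [292.1766 276.2544] [223.2976 340.8006]
top [202.413  249.5215] [197.4404 253.3656] [316.3646 222.8457] [195.6897 252.4577]
183 262 [0.4771 0.248  0.2277]
195 257 [0.4851 0.227  0.2324]
210 252 [0.5198 0.2485 0.0548]
250 240 [0.5475 0.1686 0.0442]
290 229 [0.5716 0.0852 0.0451]
217 360 [0.4971 0.3116 0.0516]
225 350 [0.503  0.2889 0.0523]
235 335 [0.5138 0.2564 0.0547]
265 294 [0.5572 0.1424 0.0457]
```

View pics/c3.png

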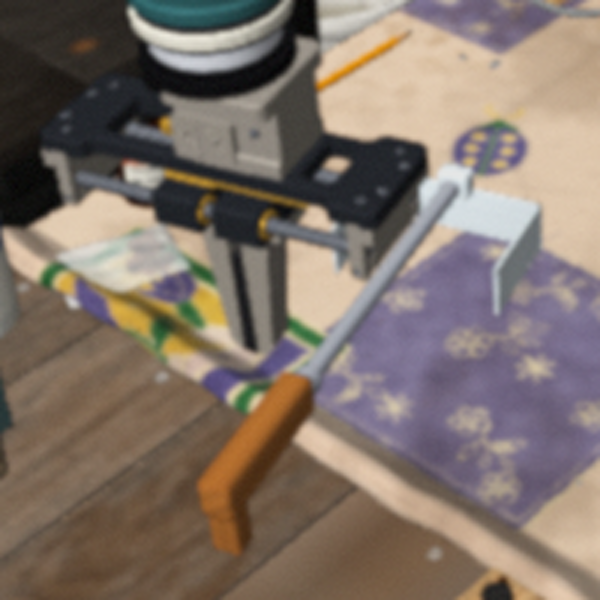

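View pics/c4.png

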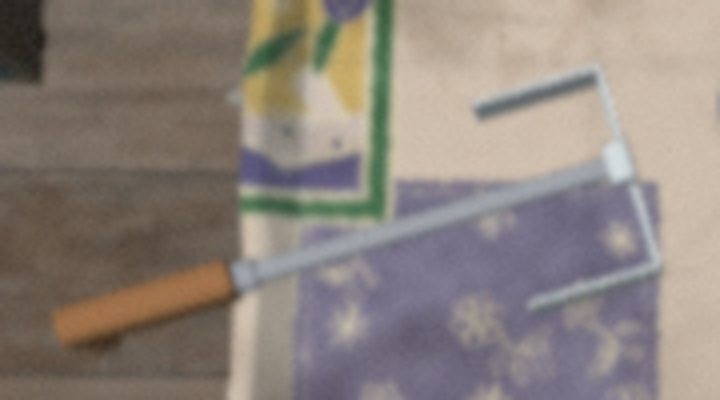

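```bash
python3 - <<'E'
from h import *
p,d=viewer.read_camera("scene")
s=env.sense();print(s["t"],s["ee_pos"],s["gripper_width"])
for u,v in[(226,314),(227,310),(224,300),(230,300),(220,290),(232,312),(235,335),(228,318),(228,322)]:
    dd=d[v,u];e,r=ray("scene",u,v);print(u,v,e+r*dd)
cv2.imwrite("pics/c5.png",cv2.resize(p[260:400,180:300,::-1],None,fx=5,fy=5,interpolation=2))
E
```

```text
8.875 [0.5234 0.2617 0.0657] 0.0002310468153603397
226 314 [0.5154 0.2672 0.1068]
227 310 [0.5114 0.2672 0.1174]
224 300 [0.5149 0.2675 0.1361]
230 300 [0.5055 0.2633 0.1383]
220 290 [0.5161 0.2713 0.158 ]
232 312 [0.5083 0.2604 0.1102]
235 335 [0.5132 0.2569 0.0554]
228 318 [0.6032 0.1969 0.0006]
228 322 [ 0.5975  0.2025 -0.0021]
```

View pics/c5.png

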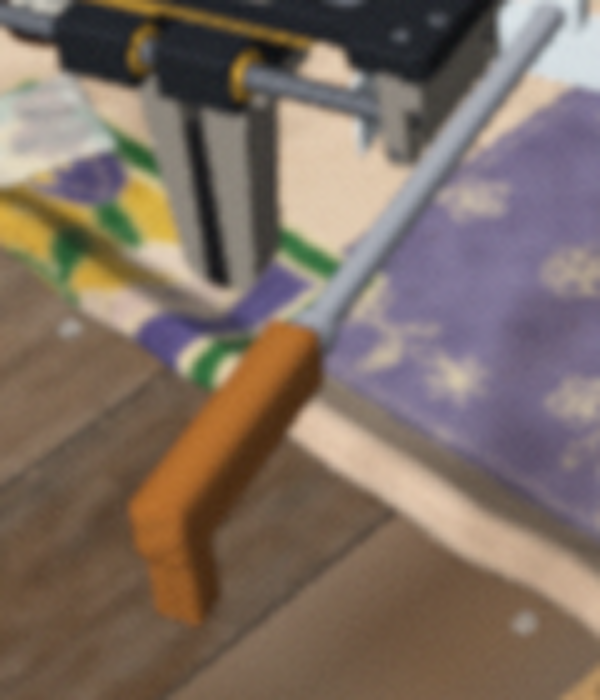

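```bash
python3 - <<'E'
from h import *
effector.release()
s=env.sense();print(s["t"],s["ee_pos"],s["gripper_width"])
p,d=viewer.read_camera("scene")
cv2.imwrite("pics/c6.png",cv2.resize(p[200:400,120:320,::-1],None,fx=3,fy=3,interpolation=2))
i=viewer.camera_info("scene");K=i["intrinsics"]
vv,uu=np.mgrid[0:480,0:640]
c=np.stack([(uu-K[0,2])/K[0,0],-(vv-K[1,2])/K[1,1],-np.ones_like(uu)],-1)@i["rotation"].T
P=i["eye"]+c*d[...,None]
q=P[230:370,150:300].reshape(-1,3)
m=(q[:,2]>.06)&(q[:,2]<.14)&(d[230:370,150:300].ravel()>0)
q=q[m];print(len(q))
for zl in np.arange(.06,.14,.01):
    k=(q[:,2]>=zl)&(q[:,2]<zl+.01);print(zl,k.sum(),q[k].min(0) if k.any() else'',q[k].max(0) if k.any() else '')
E
```

```text
10.25 [0.5235 0.2618 0.066 ] 0.09194362323316367
507
0.06 0  
0.06999999999999999 0  
0.07999999999999999 0  
0.08999999999999998 1 [0.476  0.2559 0.0999] [0.476  0.2559 0.0999]
0.09999999999999998 93 [0.464  0.2358 0.1003] [0.5745 0.2868 0.1099]
0.10999999999999997 130 [0.4622 0.2348 0.1102] [0.5756 0.2883 0.12  ]
0.11999999999999997 135 [0.4606 0.2348 0.1202] [0.578  0.2879 0.1299]
0.12999999999999995 148 [0.4602 0.2337 0.1303] [0.5786 0.2888 0.14  ]
0.13999999999999996 0
```

View pics/c6.png

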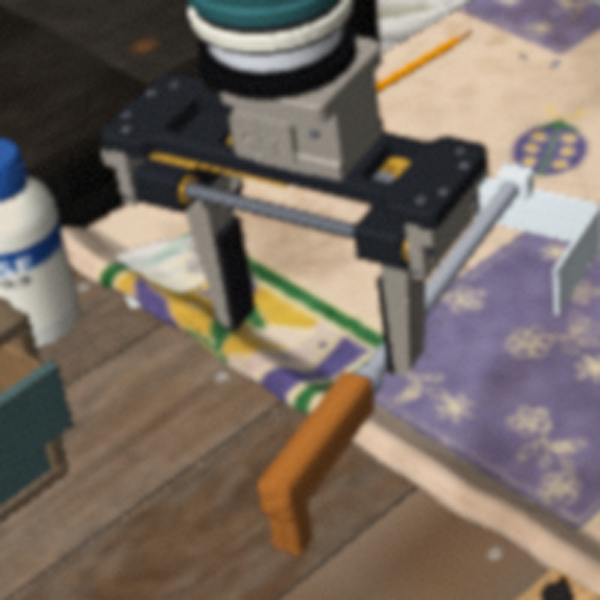

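```bash
cat >> h.py <<'E'
def cloud(c):
    p,d=viewer.read_camera(c);i=viewer.camera_info(c);K=i["intrinsics"]
    vv,uu=np.mgrid[0:480,0:640]
    r=np.stack([(uu-K[0,2])/K[0,0],-(vv-K[1,2])/K[1,1],-np.ones_like(uu)],-1)@i["rotation"].T
    return p,d,i["eye"]+r*d[...,None]
E
python3 - <<'E'
from h import *
p,d,P=cloud("scene")
hsv=cv2.cvtColor(p,cv2.COLOR_RGB2HSV)
X=P[...,0];Y=P[...,1];Z=P[...,2]
roi=(X>.44)&(X<.58)&(Y>.2)&(Y<.36)&(d>0)
m=roi&(Z>.047)&(Z<.062)&(hsv[...,1]>140)
q=P[m];print(len(q),q.mean(0))
a=q[:,:2]-q[:,:2].mean(0);u,s,v=np.linalg.svd(a,full_matrices=False);ax=v[0]*np.sign(v[0,1]);n=np.array([ax[1],-ax[0]])
print(ax,np.degrees(np.arctan2(-ax[0],ax[1])),np.percentile(a@ax,[1,99]),np.percentile(a@n,[1,99]))
# rod
m2=(Z>.036)&(Z<.056)&(Y<.2)&(Y>.06)&(X>.5)&(X<.62)&(d>0);r=P[m2];print("rod",len(r));k=np.polyfit(r[:,1],r[:,0],1);print(k,"x at y=.28",np.polyval(k,.28),np.polyval(k,.031),np.degrees(np.arctan(-k[0])))
# robot finger tilt: gray body plate
E
```

```text
575 [0.5106 0.2831 0.0535]
[-0.2892  0.9573] 16.811982630750208 [-0.0479  0.0416] [-0.0085  0.011 ]
rod 273
[-0.2559  0.5921] x at y=.28 0.5204806139102103 0.5841967048145972 14.353309385708192
```

```bash
sed -i 's/^G=.*/G=np.array([.513,.280]);H=G+.26*np.array([np.sin(.2967),-np.cos(.2967)])/' h.py
python3 - <<'E'
from h import *
g=G-.017*ay;print(TH)
env.movel(np.array([*g,.066]),frame=R(TH),rate=.1)
env.movel(np.array([*g,.020]),rate=.1)
p,d,P=cloud("scene");cv2.imwrite("pics/c7.png",cv2.resize(p[230:400,120:320,::-1],None,fx=4,fy=3.5,interpolation=2))
s=env.sense();print(s["t"],s["ee_pos"],s["gripper_width"],s["wrist_force"])
q=P[230:370,150:300].reshape(-1,3)
m=(q[:,2]>.03)&(q[:,2]<.09)&(np.abs((q[:,:2]-g)@ay)<.03);q=q[m]
for zl in np.arange(.03,.09,.01):
    k=(q[:,2]>=zl)&(q[:,2]<zl+.01);print(zl,k.sum(),np.round(q[k].min(0),3) if k.any() else'',np.round(q[k].max(0),3) if k.any() else '')
E
```

```text
0.29669999999999985
11.2583 [0.5184 0.2639 0.0204] 0.09194342743864228 [0.0424 0.4563 0.577 ]
0.03 76 [0.501 0.234 0.03 ] [0.519 0.29  0.04 ]
0.04 92 [0.501 0.233 0.04 ] [0.52  0.289 0.05 ]
0.05 368 [0.46  0.235 0.05 ] [0.57  0.294 0.06 ]
0.060000000000000005 115 [0.458 0.238 0.06 ] [0.572 0.289 0.07 ]
0.07 116 [0.457 0.237 0.07 ] [0.575 0.289 0.08 ]
0.08000000000000002 130 [0.455 0.236 0.08 ] [0.572 0.291 0.09 ]
```

View pics/c7.png

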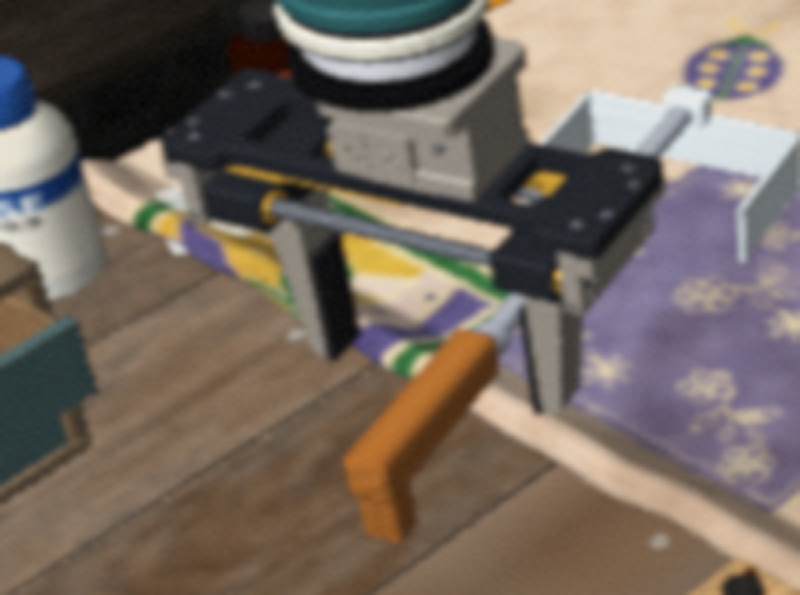

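```bash
python3 - <<'E'
from h import *
g=G-.017*ay
env.movel(np.array([*g,-.012]),rate=.08)
s=env.sense();print(s["t"],s["ee_pos"],s["wrist_force"])
effector.grasp(45)
s=env.sense();print(s["t"],s["ee_pos"],s["gripper_width"],s["wrist_force"])
if s["gripper_width"]>.012:
    env.movel(np.array([*g,.033]),rate=.1)
s=env.sense();print(s["t"],s["ee_pos"],s["gripper_width"],s["wrist_force"],s["moment"])
p,d,P=cloud("scene");cv2.imwrite("pics/s8.png",p[:,:,::-1])
print([(np.round(r["at"],4),round(r["score"],2)) for r in tip_of("scene","scoop_head")],[(np.round(r["at"],4),round(r["score"],2)) for r in tip_of("scene","scoop_grip")])
p,d,P=cloud("top");cv2.imwrite("pics/t8.png",p[:,:,::-1])
print([(np.round(r["at"],4),round(r["score"],2)) for r in tip_of("top","scoop_head")])
E
```

```text
11.8083 [ 0.5176  0.2636 -0.0126] [0.4745 0.6761 0.7555]
12.8917 [ 0.5183  0.2639 -0.0119] 0.019491167838355472 [ 1.736  -0.0107  0.1528]
13.4917 [0.5176 0.2635 0.0329] 0.019581802205449583 [-0.1771 -0.2739 -2.6416] [-0.0679 -0.0719 -0.0496]
[(array([0.5922, 0.0262, 0.0464]), 0.79)] [(array([0.5146, 0.2798, 0.0863]), 0.95)]
[(array([0.5884, 0.0321, 0.0421]), 0.56)]
```

View pics/s8.png

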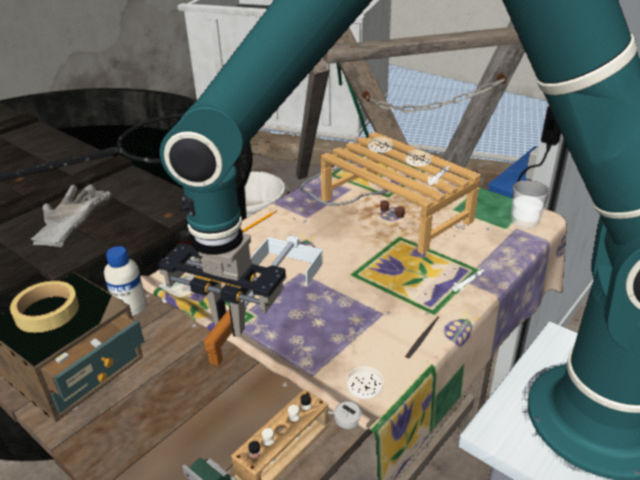

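```bash
cat >> h.py <<'E'
M=np.array([.583,-.2105]);RT=-.128
rx=np.array([np.cos(RT),np.sin(RT)]);ry=np.array([-np.sin(RT),np.cos(RT)])
def T(yh,z,xo=.001): return np.array([*(M+xo*rx+(yh+.243)*ry),z])
E
python3 - <<'E'
from h import *
print(T(.06,.03))
env.movel(T(.06,.026),frame=R(RT),rate=.15)
s=env.sense();print(s["t"],s["ee_pos"],s["gripper_width"],s["joint_positions"],s["tcp_rot"])
p,d,P=cloud("scene");cv2.imwrite("pics/s9.png",p[:,:,::-1])
print([(np.round(r["at"],4),round(r["score"],2)) for r in tip_of("scene","scoop_head")],[(np.round(r["at"],4),round(r["score"],2)) for r in tip_of("scene","scoop_grip")])
p,d,P=cloud("top");cv2.imwrite("pics/t9.png",p[:,:,::-1])
print([(np.round(r["at"],4),round(r["score"],2)) for r in tip_of("top","scoop_head")])
h=T(.06,.026)[:2]-.243*ry; print("expected head",h,proj("scene",[*h,.038]),proj("top",[*h,.038]))
E
```

```text
[0.6227 0.0899 0.03  ]
15.2417 [0.6221 0.0914 0.026 ] 0.019972401760996204 [-0.2748  0.6143  0.1032  1.7657 -0.0869  0.7663 -0.2536] [[-0.1257 -0.0005  0.9921]
 [-0.9921  0.0008 -0.1257]
 [-0.0007 -1.     -0.0006]]
[(array([ 0.5935, -0.1527,  0.0432]), 0.78)] [(array([0.628 , 0.1074, 0.0823]), 0.65), (array([ 0.5507, -0.2861,  0.0122]), 0.49)]
[(array([ 0.592 , -0.149 ,  0.0386]), 0.75)]
expected head [ 0.5917 -0.1511] [349.6793 221.7108] [401.8551 221.3759]
```

View pics/s9.png

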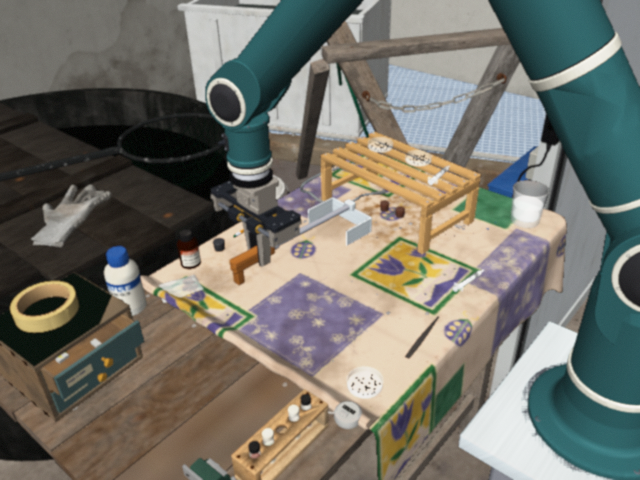

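View pics/t9.png

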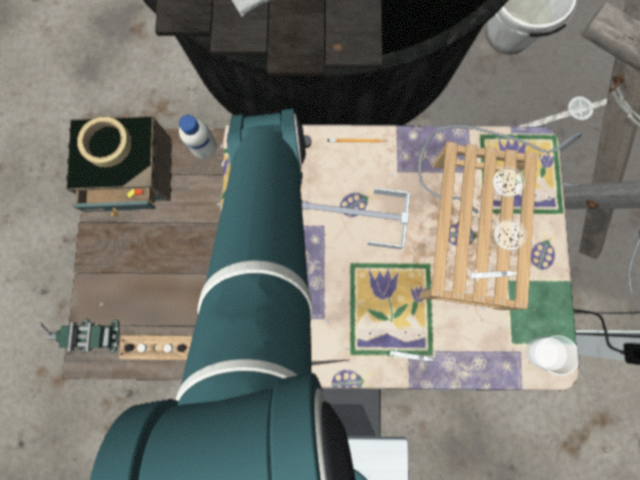

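```bash
python3 - <<'E'
from h import *
env.movel(T(-.12,.026),rate=.08)
s=env.sense();print(s["t"],s["ee_pos"],s["gripper_width"],s["wrist_force"],s["moment"])
p,d,P=cloud("scene");cv2.imwrite("pics/s10.png",cv2.resize(p[130:330,240:500,::-1],None,fx=3,fy=3,interpolation=2))
p,d,P=cloud("top");cv2.imwrite("pics/t10.png",cv2.resize(p[130:320,300:560,::-1],None,fx=3,fy=3,interpolation=2))
E
```

```text
17.8917 [ 0.5997 -0.0882  0.026 ] 0.019781147085761168 [ 0.1479 -0.7954 -1.2895] [ 0.0144 -0.1119 -0.0294]
```

View pics/s10.png

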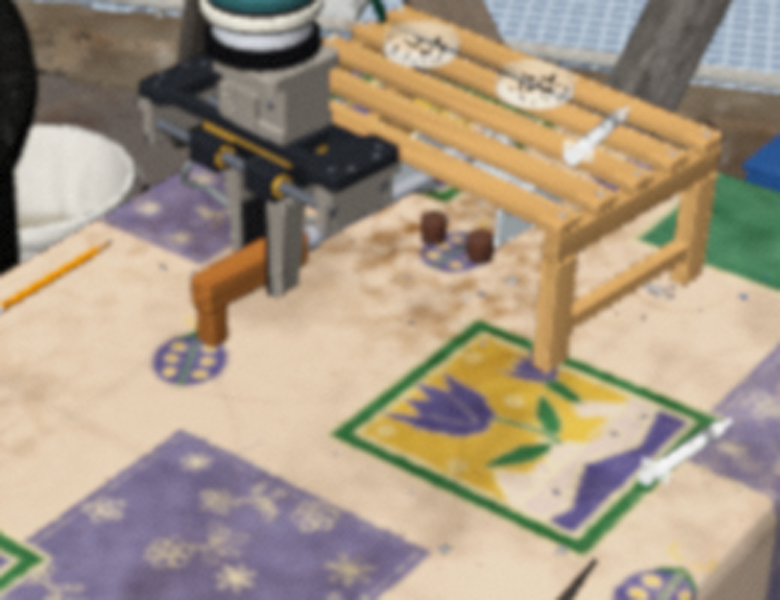

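View pics/t10.png

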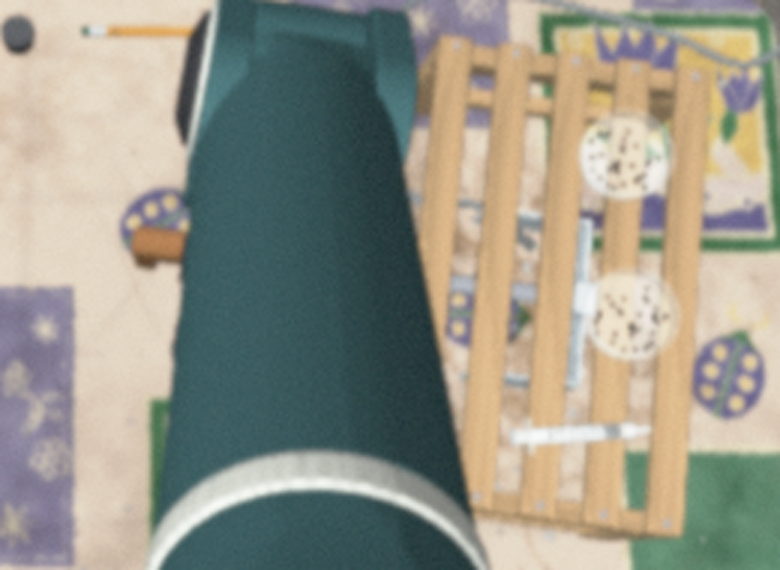

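```bash
python3 - <<'E'
from h import *
env.movel(T(-.12,-.006),rate=.06)
f0=env.sense()["wrist_force"]
z=-.006
while z>-.024:
    z-=.0015; env.movel(T(-.12,z),rate=.05)
    s=env.sense();f=s["wrist_force"];print(round(s["t"],2),round(z,4),s["ee_pos"][2],f,s["moment"])
    if f[2]-f0[2]>2.: break
p,d,P=cloud("scene");cv2.imwrite("pics/s11.png",cv2.resize(p[130:330,240:500,::-1],None,fx=3,fy=3,interpolation=2))
E
```

```text
18.93 -0.0075 -0.007222384556686966 [-0.5816 -0.3178 -2.6686] [-0.0353 -0.0285 -0.0011]
19.18 -0.009 -0.009001014195769687 [ 0.3677  1.3566 -2.1797] [-0.0586 -0.0677  0.0353]
19.43 -0.0105 -0.010644513616988018 [-0.6113  0.1431 -1.3771] [-0.0128 -0.0328 -0.0241]
19.68 -0.012 -0.011863404230510091 [0.3804 0.4729 0.307 ] [-0.0356 -0.1034 -0.0693]
19.93 -0.0135 -0.01197230854540278 [-3.4562 -0.404   9.0767] [ 0.0773  0.7962 -0.0158]
```

View pics/s11.png

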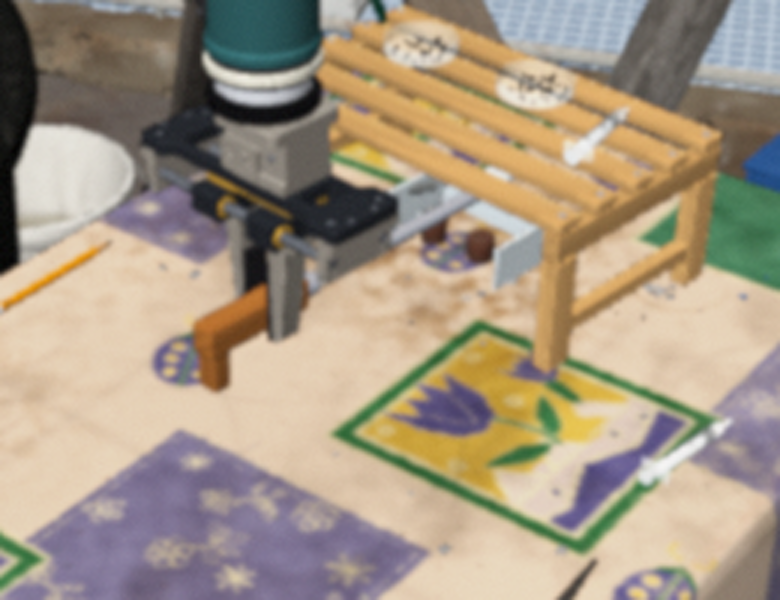

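```bash
python3 - <<'E'
from h import *
env.movel(T(-.12,-.0118),rate=.05)
env.movel(T(-.02,-.0118),rate=.07)
s=env.sense();print(s["t"],s["ee_pos"],s["gripper_width"],s["wrist_force"])
env.movel(T(.085,-.0118),rate=.07)
s=env.sense();print(s["t"],s["ee_pos"],s["gripper_width"],s["wrist_force"],s["moment"])
p,d,P=cloud("scene");cv2.imwrite("pics/s12.png",cv2.resize(p[130:330,200:460,::-1],None,fx=3,fy=3,interpolation=2))
print([(np.round(r["at"],4),round(r["score"],2)) for r in tip_of("scene","stopper_1_center")])
p,d,P=cloud("top");cv2.imwrite("pics/t12.png",cv2.resize(p[130:320,300:560,::-1],None,fx=3,fy=3,interpolation=2))
print([(np.round(r["at"],4),round(r["score"],2)) for r in tip_of("top","stopper_1_center")])
E
```

```text
21.8 [ 0.6124  0.0103 -0.0119] 0.019524803577082635 [-0.1253  0.1277 -1.5391]
23.45 [ 0.6258  0.1144 -0.0118] 0.01987365305488073 [-0.2835  0.6626 -1.8942] [-0.0008 -0.0878  0.013 ]
[(array([ 0.5732, -0.1136,  0.0098]), 0.45)]
[(array([ 0.5752, -0.1123,  0.01  ]), 0.54)]
```

View pics/s12.png

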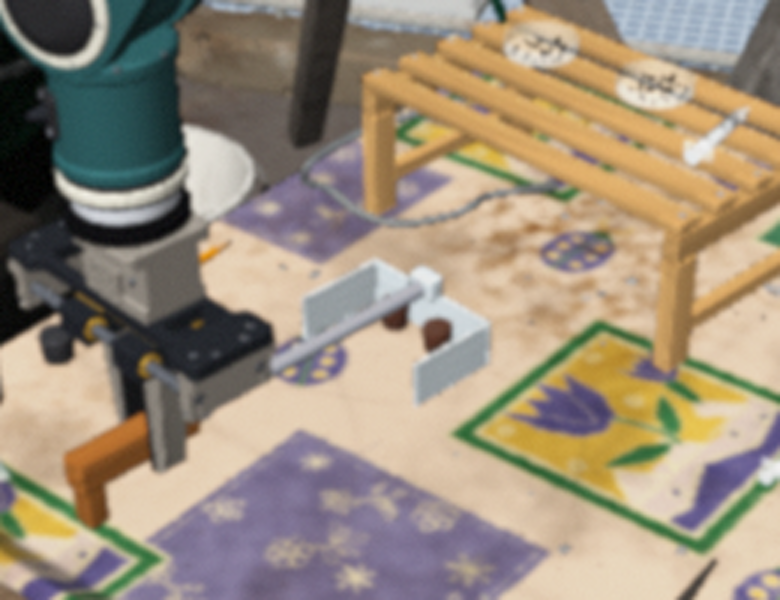

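View pics/t12.png

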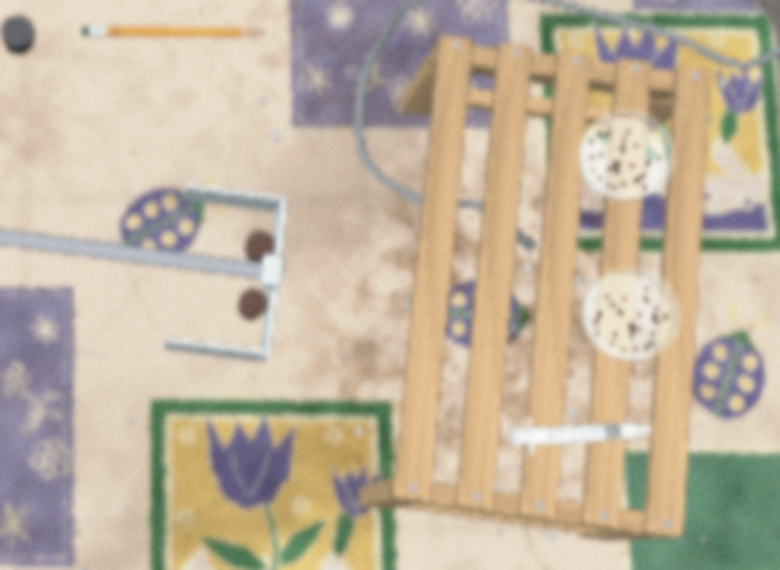

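```bash
python3 - <<'E'
from h import *
env.movel(T(.085,-.0125),rate=.05)
s=env.sense();print(s["t"],s["wrist_force"],s["moment"])
effector.release()
env.movel(T(.085,.03),rate=.08)
env.movel(T(.085,.17),rate=.15)
s=env.sense();print(s["t"],s["ee_pos"],s["gripper_width"],s["wrist_force"])
for c in("scene","top"):
    p,d,P=cloud(c);cv2.imwrite(f"pics/{c}13.png",p[:,:,::-1])
    for n in ["scoop_grip","scoop_head","stopper_1_center"]:
        print(n,[(np.round(r["at"],4),round(r["score"],2)) for r in tip_of(c,n)][:4])
E
```

```text
23.9 [-1.904  -0.94    5.3516] [-0.1365  0.5016  0.0186]
26.8 [0.6251 0.1145 0.1689] 0.0919854601278954 [-0.5301 -0.2627 -0.4306]
scoop_grip [(array([0.6284, 0.1286, 0.0428]), 0.87)]
scoop_head [(array([ 0.5965, -0.1283,  0.0004]), 0.61)]
stopper_1_center [(array([ 0.5734, -0.1187,  0.0097]), 0.52)]
scoop_grip [(array([0.6272, 0.1306, 0.0444]), 0.92)]
scoop_head [(array([ 0.5945, -0.128 , -0.0046]), 0.84)]
stopper_1_center []
```

View pics/scene13.png

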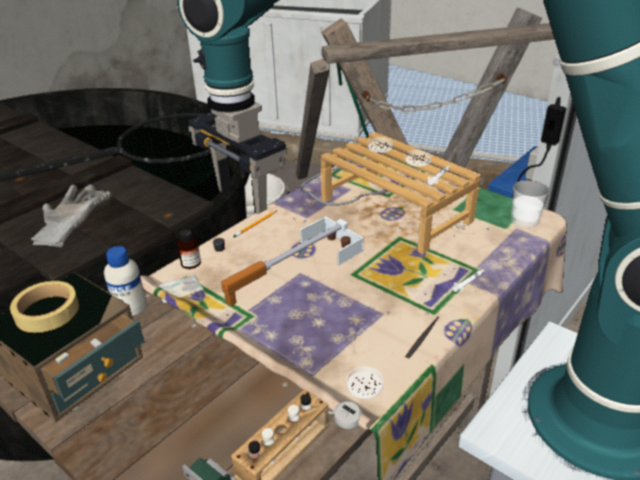

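View pics/top13.png

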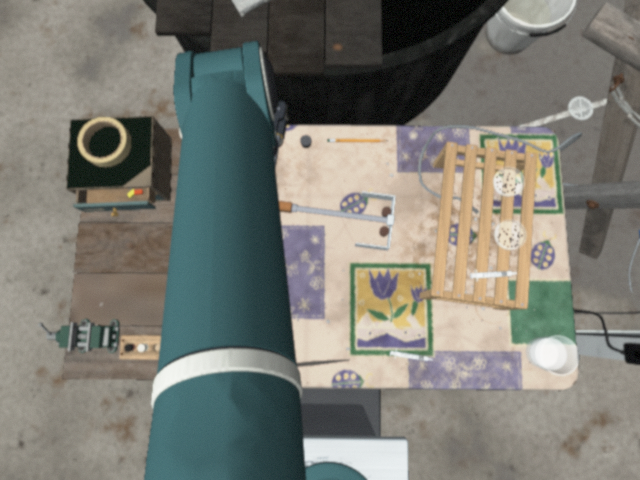

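The last pictures show the scoop flat on the table, with the grip at scene (240,282). Its head at (345,235) is about 80 mm in front of the rack. Both stoppers, at top (387,211) and (383,231), are on the open table inside the U, and the gripper is clear above.

```bash
python3 - <<'E'
from h import *
workorder.finish_job(); print(env.sense()["t"])
E
```

```text
the job is handed in; nothing more can be done
the job is handed in; nothing more can be done
```

Both stoppers are out on the open table, and the scoop is lying flat with its head clear of the rack. I handed the job in at about 27 s of the 51 s allowed.

**What I did:** I took the scoop by its wooden grip and carried the head in under the rack about 38 mm above the table, over both stoppers. I lowered it behind them and drew them out about 0.2 m. Then I set the scoop down, let go and lifted away.

**Last checks:**
- **Scoop:** the networks put the grip at z 0.043–0.044 m and the head at z about 0 (0.000 and −0.005), so it is level. The head's far wall is about 80 mm in front of the rack mouth.
- **Stoppers:** both pictures show them standing inside the scoop's head, about 90 mm in front of the mouth. At the last check the network found one stopper in the scene camera and none in the top camera. I confirmed the second one only by eye.
- **Contact:** the arm did not touch the stoppers, and I saw no sign of a bump against the rack. The highest wrist force I saw was about 10 N.

**What disagreed or failed:**
- **Fingertip height:** the depth image showed the fingertips about 34 mm higher than the reported TCP.
- **First grasp:** because of that, it closed on nothing above the grip. The scoop did not move.
- **Correction:** I lowered the targets by that amount, and the second grasp held at 19.5 mm. Table contact then came at a reported z of −0.012 m, which agrees with the offset.

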